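# Hold a mosaic tile flush in the empty bay of a tilted panel

## Task

Pick up by its wooden grip the square stoneware tile that carries a suction holder, tilt it to match the slope of the mosaic panel, and set it flat and square in the panel's empty square bay, so that its whole underside lies flush on the sprung steel plate there. Push that plate about halfway in with it and keep it there: the program finishes while still gripping the holder and pressing, nothing is let go. Leave the other things on the turntable where they are.

Things in the scene. Friction and masses are not known exactly. Their poses are not given: they have to be found in the camera images.
- tile: Loose ochre stoneware tile, 56 x 56 x 10 mm, flat on the turntable, 0.13 to 0.21 kg, in one piece with a suction holder on top: rubber cup 42 mm across, 10 to 18 mm above the tile's underside, then an upright wooden grip, 46 mm long (x), 22 mm thick (y), 18 to 68 mm above the underside. Origin: centre of the tile's underside; z up through the grip.
- tile_grip (a point): Middle of the wooden grip's good gripping height, 46 mm above the tile's underside and 22 mm below the grip's top; axes as tile. Pinch it across its 22 mm thickness (along y).
- turntable: Varnished pine lazy-susan, 320 mm across, on a small round foot. Origin: on its axis, on the shelf. The top of the platter is 32 mm above the shelf; the platter turns freely with slight friction. It may stand on the robot's left or right.
- easel: Mosaic panel, plywood, 190 x 190 x 16 mm, its lower edge nearest the robot hinged to a base; held stiff at a slope of 11 to 24 degrees, rising away from the robot; aluminium cheeks up to 138 mm above the shelf flank its upper half. Origin: mid hinged edge, underside, 30 mm above the shelf; x up the slope, y along the hinge, z square to the face. The bay centre is 100 mm up the slope.
- bay (a point): Centre of the upper face of the bare steel plate (78 x 78 mm) flooring the empty square bay (80 x 80 mm) among the panel's stone tesserae; x up the slope, y along the hinge (level), z square to the plate, out of it, leaning towards the robot. At rest this face lies 4 mm below the tops of the tesserae; the point moves with the plate.
- bay_plate (a joint): How far the sprung plate is pushed into the panel, square to the face: 0 at rest, 0.010 m at its stop. It needs 2 to 3 N to start and 1.5 N more per mm, about 10 N at half travel.
- rondel: Bystander: indigo glass disc, 58 mm across, 12 mm high, on the turntable. Origin: centre of its underside.
- chipped_tile: Bystander: ochre tile 56 x 56 x 10 mm with one corner broken off and no holder, flat on the turntable. Origin: centre of its underside.
- cork_block: Bystander: round cork sanding block, 54 mm across, 24 mm high, on the turntable. Origin: centre of its underside.
- hammer_head: Bystander: steel mosaic hammer head without handle, 90 mm long (along x), 24 mm wide and high, near the middle of the turntable. Origin: centre of its underside.

How it is judged:
By the outcome, as a careful person would: the job done as asked, in the order asked, and still so for the second after the job is handed in, while the arm keeps its last pose, push and grip.
It also fails if it takes over 48 s, if anything falls off the work surface, if the arm or the gripper's body presses on something with over 40 N, if the wrist force passes 120 N, or if a joint passes its speed limit or range.

## Robot

A 7-joint arm with a two-finger parallel gripper is mounted at the origin on the work surface. World frame = base frame: x ahead of the robot, y to its left, z up, the work surface at z = 0. Lengths are in m, angles in rad, forces in N, time in s.
With the tool pointing down it reaches from about 0.425 to 0.825 m from the base axis. Payload 3.6 kg.
Tool frame: the origin (TCP) lies midway between the tips of the shut fingers; the grasp point (between the pads) lies 19 mm behind it; z points along the fingers, y is the direction in which the jaws open and shut (so a half turn about z gives the same grasp; the last joint's range is limited). The gripper opens to 85 mm and grips with 20 to 120 N. Pads are 22 mm wide; open, the fingers measure 114 mm over their backs; the gripper's body (76 mm by 85 mm) begins 54 mm behind the grasp point. The pads swing forward as they close: fully open they stand 13 mm farther back than shut.
Start: joints at [1.153, 0.615, -0.013, 1.423, 0.008, 1.103, -0.04], TCP at [0.248, -0.601, 0.231] pointing down, gripper open.
Joint ranges: [-3.12, 3.12], [-0.3, 2.06], [-1.34, 1.32], [0.26, 2.42], [-1.36, 4.5], [0.01, 1.98], [-2.84, 2.84]. Speed limits (rad/s): [2.79, 2.79, 3.14, 3.14, 3.14, 3.14, 3.14].

## Interface

Orientations are given as a 3x3 rotation matrix whose columns are the frame's x, y, z axes.
In Python, from bench import manip, imaging, job gives the robot as it stands.
- The arm moves only by the tool move_arm, never from a script. Its argument "targets" is a list of rows, each an object of numbers: "dx", "dy", "dz": the shift along the tool's x, y, z in cm; "rx", "ry", "rz": the turn, a rotation vector about the tool's x, y, z in rad. In form: [{"dx": .., "dy": .., "dz": .., "rx": .., "ry": .., "rz": ..}, ...]. A call has 1 to 20 rows; each row is the pose to reach, as a shift and turn from the pose commanded when the call began, along the tool's axes at that moment; what a row does not reach only later rows make up. A row lasts 1/8 s, in which the tool goes at most 62.5 mm and 10.7 degrees, less where a joint would pass 70% of its speed; a pose out of reach is approached as far as the arm can. A call with a gripper value outside its range is refused whole. "claw" is the finger opening in cm, from 0 to 8.54, set as the call begins (left out, the last holds). The fingers move at their own pace and stop on an object; the grip force is fixed at half the most. Time passes only in rows, so rows that repeat a pose let the fingers close. It gives the time, the measured TCP pose, the force and the opening at its end, in the units of the state.
- manip.observe(): the state, without advancing time (a new reading comes with each control period).
- imaging.read_camera(name): name is "side" or "top"; returns a dict with "img" (400x640x3 uint8, red, green, blue), "intrinsics" (3x3 intrinsics, pixels), "k1" (the pictures are not rectified: a ray, as slopes to the right and down, at radius r is drawn at 1 + k1 r^2 times it, then the intrinsics apply), "R" (3x3) and "t" (3): a world point X has camera coordinates R X + t. Camera axes: x right, y down, z forward; pixel columns grow to the right and rows downward; lengths in m; the calibration is good to about 2 mm. A picture is of the moment at which its call begins. There is no depth.
- job.job_done(): hands the job in, once; it reports no verdict.
The state is a dict: "time": time; "joint_pos": joint angles; "joint_velocities": joint speeds; "joint_torque": joint torques, N m; "ee_pos": TCP position; "eef_rot": TCP orientation; "ft_force": force on the tool from outside, world axes, zero at the start; "wrist_torque": the same for the moment, N m; "opening": opening from 0.0 (shut) to 1.0 (fully open).
Only numpy, scipy, OpenCV 4.12 (cv2) and the standard library are available. Lean on these libraries where they do the work, as an engineer would, in place of code of your own. Each camera call takes 0.05 s, during which the arm holds its last target.

## Working session

There is one attempt and no reset: what is moved stays moved. The work goes in short steps, Python scripts to look and compute and a tool call to move; the robot and the scene stay as the last step left them, time stands still between calls to the robot, and variables do not carry over. Pictures are saved under pics/ and viewed, and the job is handed in when it is done.

Besides the shell and the picture viewer there is one more tool, called after "Call:" by a JSON object that holds its "name" and its "arguments". move_arm: Moves the arm, as the interface text tells. Its arguments: {"type":"object","properties":{"targets":{"type":"array"},"claw":{"type":"number"}},"required":["targets"]}

```bash
mkdir -p pics; ls; cat > h.py <<'E'
import numpy as np, cv2
from bench import manip, imaging, job
def cam(n):
    return imaging.read_camera(n)
def proj(c,X):
    p=c["R"]@np.array(X,float)+c["t"]; u=p[:2]/p[2]; u=u*(1+c["k1"]*(u@u)); K=c["intrinsics"]
    return (K@np.array([u[0],u[1],1]))[:2]
def ray(c,px):
    K=np.array(c["intrinsics"]); d=np.linalg.solve(K,[px[0],px[1],1])[:2]; u=d.copy()
    for _ in range(30): u=d/(1+c["k1"]*(u@u))
    R=np.array(c["R"]); o=-R.T@c["t"]; v=R.T@np.array([u[0],u[1],1]); return o,v/np.linalg.norm(v)
def onz(c,px,z):
    o,v=ray(c,px); return o+v*(z-o[2])/v[2]
def tri(c1,p1,c2,p2):
    A=[];b=[]
    M=np.zeros((3,3));r=np.zeros(3)
    for c,p in((c1,p1),(c2,p2)):
        o,v=ray(c,p);P=np.eye(3)-np.outer(v,v);M+=P;r+=P@o
    return np.linalg.solve(M,r)
def save(img,name,box=None,s=1):
    if box: x0,y0,x1,y1=box; img=img[y0:y1,x0:x1]
    img=cv2.resize(img,None,fx=s,fy=s,interpolation=cv2.INTER_CUBIC)
    cv2.imwrite("pics/"+name+".png",img[:,:,::-1])
E
python3 - <<'E'
from h import *
import pickle
d={}
for n in("side","top"):
    c=cam(n); d[n]=c; save(c["img"],n+"0"); print(n,c["intrinsics"],c["k1"],-np.array(c["R"]).T@c["t"],c["R"])
pickle.dump(d,open("c0.pkl","wb"))
print(manip.observe())
E
```

```text
pics
side [[450.83039061   0.         305.44743115]
 [  0.         450.83039061 199.14573466]
 [  0.           0.           1.        ]] -0.12060014069686383 [ 0.45946971 -0.64759934  0.69992165] [[ 0.99054877 -0.13635792  0.01482053]
 [-0.08371648 -0.68663514 -0.72216601]
 [ 0.10864936  0.71409993 -0.691561  ]]
top [[427.81723374   0.         322.33394697]
 [  0.         427.81723374 197.58281474]
 [  0.           0.           1.        ]] 0.011015307096339192 [ 0.44898198 -0.02008579  1.11735403] [[-1.28200579e-03 -9.99988297e-01  4.66503111e-03]
 [-9.96989215e-01  9.16453844e-04 -7.75349241e-02]
 [ 7.75297414e-02 -4.75038593e-03 -9.96978722e-01]]
{'time': 0.1, 'joint_pos': array([ 1.1524891 ,  0.61581344, -0.01262487,  1.42475217,  0.0081041 ,
        1.10336939, -0.04038854]), 'joint_velocities': array([ 7.49909300e-05, -2.88396805e-03,  2.97894051e-04, -4.03452121e-03,
       -1.07376374e-03,  7.50429903e-04, -2.49750759e-04]), 'joint_torque': array([ 1.65124726e-03, -4.70380998e+01,  2.60355994e-01, -1.71570110e+01,
        1.00924968e-02,  5.89692558e-03,  1.07322194e-05]), 'ee_pos': array([ 0.24796203, -0.60010637,  0.23025535]), 'eef_rot': array([[ 9.24187714e-01,  3.81937506e-01, -9.00067669e-04],
       [ 3.81938566e-01, -9.24185310e-01,  2.10810548e-03],
       [-2.66647677e-05, -2.29205574e-03, -9.99997373e-01]]), 'ft_force': array([ 0.95763425, -0.54988683, -0.39178873]), 'wrist_torque': array([-0.00338818, -0.00757174,  0.06399772]), 'opening': 1.001324974021932}
```

View pics/side0.png

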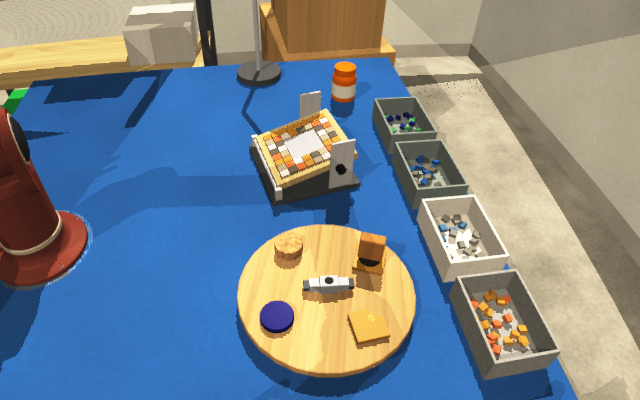

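View pics/top0.png

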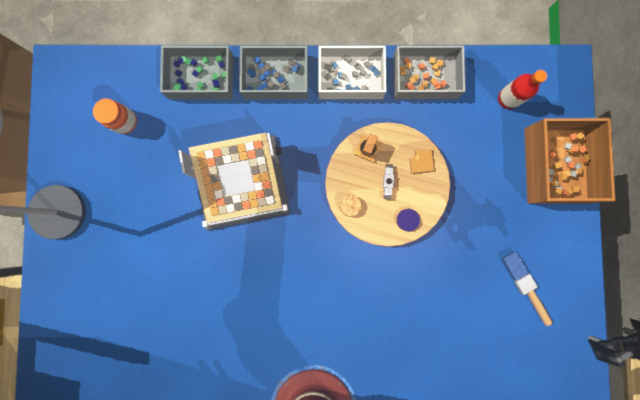

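```bash
python3 - <<'E'
from h import *
import pickle
d=pickle.load(open("c0.pkl","rb"))
save(d["side"]["img"],"s_tile",(325,215,415,285),8)
save(d["top"]["img"],"t_tile",(340,120,420,180),10)
save(d["side"]["img"],"s_bay",(240,85,370,205),5)
save(d["top"]["img"],"t_bay",(175,120,295,235),5)
E
```

```text
(no output)
```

View pics/s_tile.png

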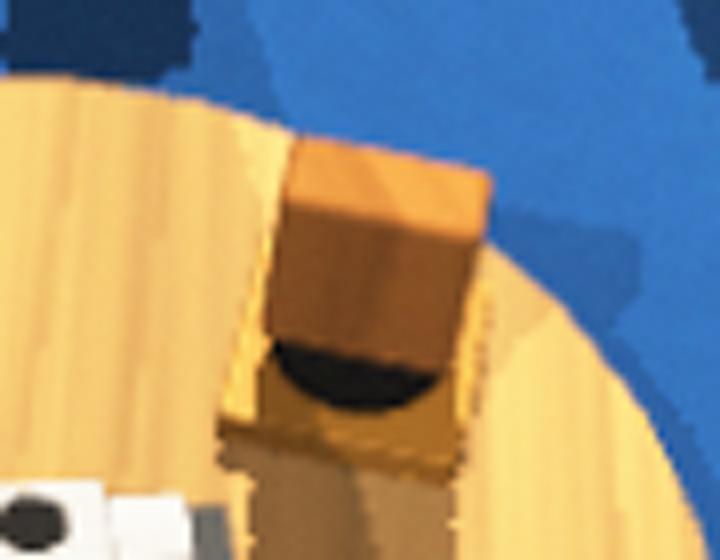

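View pics/t_tile.png

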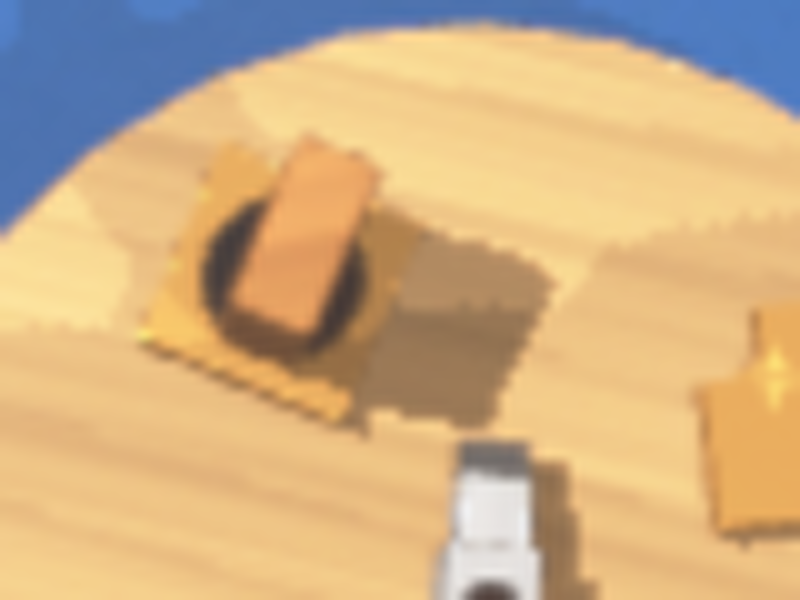

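View pics/s_bay.png

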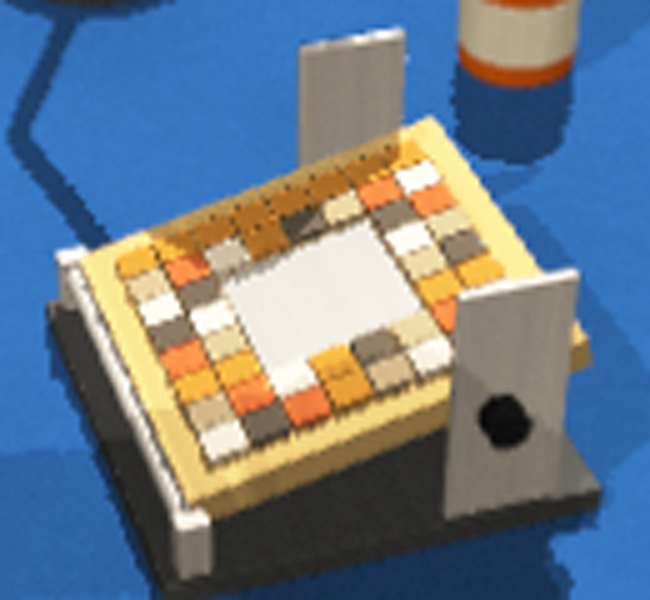

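View pics/t_bay.png

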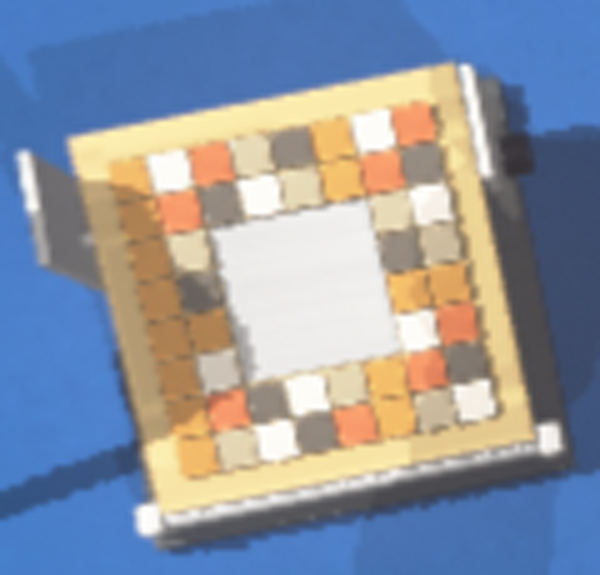

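```bash
cat > fit.py <<'E'
from h import *
import pickle
from scipy.optimize import least_squares
from scipy.spatial.transform import Rotation as Ro
d=pickle.load(open("c0.pkl","rb")); S,T=d["side"],d["top"]
def P(b,s,u): return np.array([b[0]+(u[0]+.5)/s-.5,b[1]+(u[1]+.5)/s-.5])
tt=lambda u:P((340,120),10,u); st=lambda u:P((325,215),8,u)
te=lambda u:P((175,120),5,u); se=lambda u:P((240,85),5,u)
def rep(f,obs,x0,name):
    r=least_squares(lambda x:np.concatenate([proj(c,f(x,p))-q for c,p,q in obs]),x0,loss="soft_l1")
    print(name,r.x, np.degrees(r.x[2])); print(np.round(r.fun.reshape(-1,2),1).tolist()); return r.x
# tile: model x long axis 46. top view: grip long axis runs (270,320)->(345,155)
def ft(x,p): c,s=np.cos(x[2]),np.sin(x[2]); return [x[0]+c*p[0]-s*p[1],x[1]+s*p[0]+c*p[1],.032+p[2]]
a,b,h=.023,.011,.028
obs=[(T,(a,b,.068),tt((310,133))),(T,(a,-b,.068),tt((380,175))),(T,(-a,-b,.068),tt((308,338))),(T,(-a,b,.068),tt((232,300))),
(T,(-h,h,.010),tt((140,335))),(T,(h,h,.010),tt((225,140))),(T,(-h,-h,.010),tt((348,415)))]
# side view: camera at y=-0.65 looking +y
rep(ft,obs,[.55,-.12,-.4],"tile top")
obs2=obs+[(S,(-a,b,.068),st((297,138))),(S,(a,b,.068),st((492,178))),(S,(a,-b,.068),st((478,240))),(S,(-a,-b,.068),st((285,200))),(S,(-a,-b,.018),st((265,333))),(S,(a,-b,.018),st((450,375))),(S,(-h,-h,.010),st((222,418))),(S,(h,-h,.010),st((450,460)))]
rep(ft,obs2,[.55,-.12,-.4],"tile both")
rep(ft,obs2[7:],[.55,-.12,-.4],"tile side")
def fe(x,p):
    Rm=Ro.from_euler("ZY",[x[2],-x[3]]).as_matrix()
    q=np.array(p,float)
    if len(p)==2: q=np.array([p[0],p[1],x[4]])
    return np.array([x[0],x[1],.03])+Rm@q
e=.095;m=.04
eo=[(T,(.19,e,.016),te((68,138))),(T,(.19,-e,.016),te((458,63))),(T,(0,-e,.016),te((535,440))),(T,(0,e,.016),te((163,515))),
(S,(0,e,.016),se((80,255))),(S,(.19,e,.016),se((430,118))),(S,(.19,-e,.016),se((583,328))),(S,(0,-e,.016),se((190,500))),
(T,(.1+m,m),te((213,230))),(T,(.1+m,-m),te((370,198))),(T,(.1-m,-m),te((398,352))),(T,(.1-m,m),te((248,382))),
(S,(.1-m,m),se((230,285))),(S,(.1+m,m),se((370,222))),(S,(.1-m,-m),se((282,394)))]
for k,o in(("both",eo),("top",[q for q in eo if q[0] is T]),("side",[q for q in eo if q[0] is S])):
    x=rep(fe,o,[.45,.2,.2,.3,.018],"easel "+k); print("slope",np.degrees(x[3]),"bay",fe(x,(.1,0,x[4]-.004)))
E
python3 fit.py
```

```text
tile top [ 0.66000248 -0.14124756 -0.41266221] -23.643803097598568
[[-0.5, -0.3], [0.9, -0.9], [0.6, 0.1], [-0.2, 0.3], [-0.1, 0.2], [0.0, -0.2], [-0.7, 0.9]]
tile both [ 0.65979075 -0.14077168 -0.40841573] -23.400497411020016
[[-0.7, -0.2], [0.7, -0.9], [0.5, 0.2], [-0.3, 0.4], [-0.3, 0.3], [-0.2, -0.1], [-0.8, 1.0], [-0.1, -1.2], [0.8, -0.9], [0.8, 0.4], [-0.8, -0.1], [-1.0, 1.1], [0.4, 1.2], [-0.5, -0.4], [1.1, 1.0]]
tile side [ 0.65963798 -0.14026745 -0.39655233] -22.720774608055148
[[-0.3, -1.3], [0.6, -1.3], [0.7, 0.0], [-0.9, -0.2], [-1.1, 1.0], [0.4, 0.9], [-0.5, -0.5], [1.2, 0.7]]
easel both [0.49190614 0.1704272  0.19395838 0.2688375  0.00845489] 11.112996528207185
[[0.0, 0.6], [-0.4, 0.6], [0.2, 0.5], [-0.2, 0.2], [-0.6, 1.2], [-0.0, -1.3], [0.2, 1.4], [-0.9, 1.4], [-1.0, -2.2], [-0.3, -2.0], [1.2, -1.4], [-0.5, -1.2], [-0.8, 0.5], [1.8, 0.1], [-0.9, -1.2]]
slope 15.40325413898773 bay [0.58534534 0.18878126 0.06085596]
easel top [0.49276805 0.16934192 0.18837091 0.31412815 0.02250606] 10.7928582309858
[[0.0, 0.5], [0.3, 0.9], [0.8, 0.6], [0.3, -0.1], [-1.7, -1.3], [-0.4, -1.1], [1.2, -0.1], [-1.0, 0.0]]
slope 17.99821697820457 bay [0.58057529 0.1860807  0.07849923]
easel side [0.49281211 0.174748   0.20355189 0.2522178  0.00573927] 11.662664389091576
[[-0.6, 0.2], [-0.2, -1.6], [0.6, 0.6], [-0.2, -0.0], [-0.4, 0.5], [2.0, 0.4], [-0.2, -1.4]]
slope 14.451015586318269 bay [0.58722396 0.1942356  0.05663946]
```

```bash
python3 - <<'E'
from h import *
import pickle
d=pickle.load(open("c0.pkl","rb"))
save(d["top"]["img"],"t_b1",(185,130,285,185),8)
save(d["top"]["img"],"t_b2",(195,175,295,235),8)
save(d["side"]["img"],"s_b1",(245,105,325,165),10)
save(d["side"]["img"],"s_b2",(275,130,365,195),8)
E
```

```text
(no output)
```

View pics/t_b1.png

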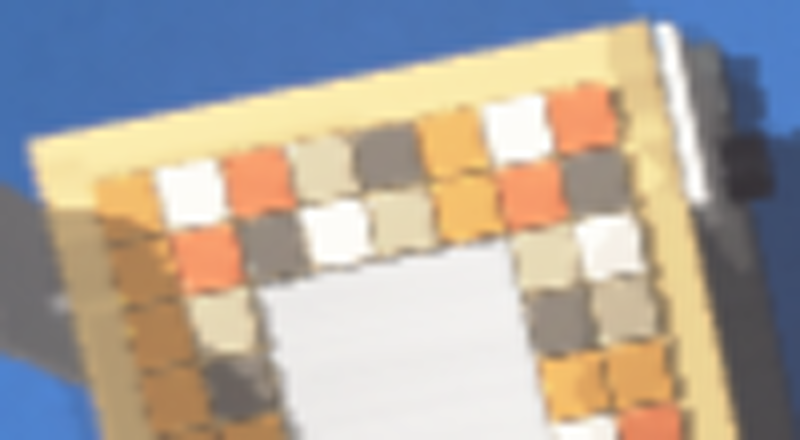

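View pics/t_b2.png

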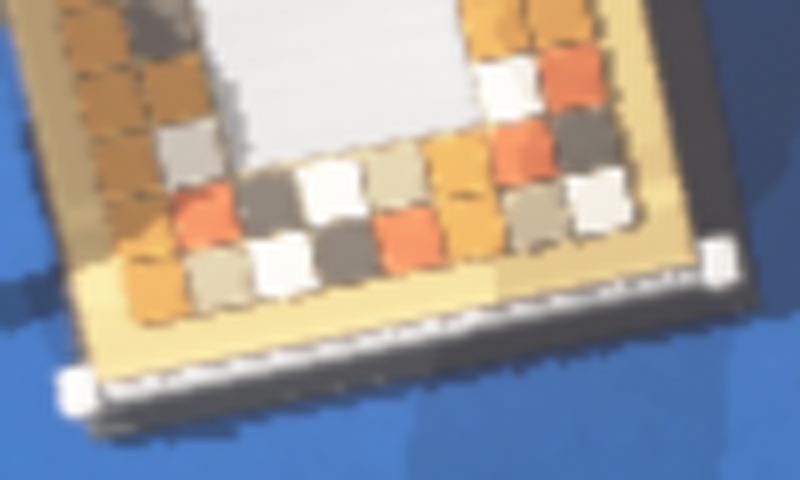

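View pics/s_b1.png

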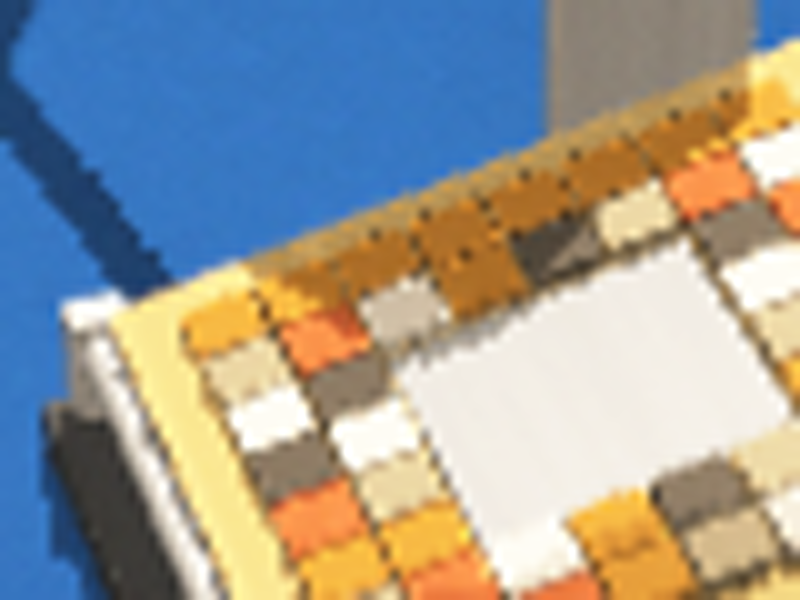

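View pics/s_b2.png

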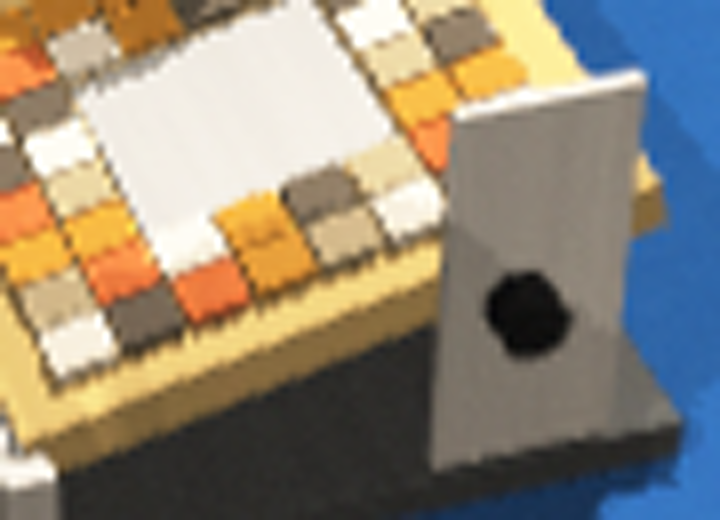

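```bash
cat > fit2.py <<'E'
from h import *
import pickle
from scipy.optimize import least_squares
from scipy.spatial.transform import Rotation as Ro
exec(open("fit.py").read().split("# tile:")[0])
b1=lambda u:P((185,130),8,u); b2=lambda u:P((195,175),8,u); s1=lambda u:P((245,105),10,u); s2=lambda u:P((275,130),8,u)
def fe(x,p):
    Rm=Ro.from_euler("ZY",[x[2],-x[3]]).as_matrix()
    q=np.array([p[0],p[1],x[4]]) if len(p)==2 else np.array([p[0]+x[5],p[1],p[2]])
    return np.array([x[0],x[1],.03])+Rm@q
e=.095;m=.04;g=.0795
eo=[(T,(.19,e,.016),b1((28,140))),(T,(.19,-e,.016),b1((648,20))),(T,(0,-e,.016),b2((697,262))),(T,(0,e,.016),b2((100,380))),
(S,(0,e,.016),s1((110,315))),(S,(.19,e,.016),se((430,118))),(S,(.19,-e,.016),s2((660,185))),(S,(0,-e,.016),s2((25,445))),
(T,(.1+g,g),b1((97,180))),(T,(.1+g,-g),b1((612,85))),(T,(.1-g,-g),b2((635,225))),(T,(.1-g,g),b2((135,323))),
(T,(.1+m,m),b1((255,288))),(T,(.1+m,-m),b1((508,240))),(T,(.1-m,-m),b2((478,122))),(T,(.1-m,m),b2((235,172))),
(S,(.1-m,m),s1((387,360))),(S,(.1+m,m),s1((680,238))),(S,(.1-m,-m),s2((155,255))),(S,(.1+m,-m),s2((395,138))),
(S,(.1-g,g),s1((182,328))),(S,(.1-g,-g),s2((60,388))),(S,(.1+g,g),se((420,160)))]
for fix in (0,1):
 for k,o in(("both",eo),("top",[q for q in eo if q[0] is T]),("side",[q for q in eo if q[0] is S])):
  w=lambda x:np.r_[np.concatenate([proj(c,fe(x,p))-q for c,p,q in o]), (x[4]-.018)/.002*3*fix,(x[5])/.001*fix]
  r=least_squares(w,[.45,.2,.2,.3,.018,0],loss="soft_l1");x=r.x
  print(fix,k,x.round(4),"slope",np.degrees(x[3]),"yaw",np.degrees(x[2]),"bay",fe(x,(.1,0,x[4]-.004)) if 0 else fe(x,(.1,0))-.004*Ro.from_euler("ZY",[x[2],-x[3]]).as_matrix()[:,2]); print(np.round(r.fun[:-2].reshape(-1,2),1).tolist())
E
python3 fit2.py
```

```text
0 both [0.4878 0.1699 0.196  0.237  0.0151 0.0052] slope 13.581394767508451 yaw 11.231163631556043 bay [0.5805881  0.18836801 0.06428169]
[[0.3, 0.0], [-0.0, -0.0], [-0.2, 0.1], [-0.4, 0.3], [-0.1, 0.1], [0.8, -0.1], [0.4, 0.1], [-0.4, 0.1], [-0.4, 0.2], [-0.4, -0.5], [0.3, -0.0], [-0.0, 0.2], [-0.4, -0.5], [0.2, -0.8], [0.9, 0.6], [-0.5, 0.6], [-0.6, 0.3], [1.1, 0.2], [-0.9, -0.5], [1.6, 1.0], [0.2, 0.3], [-0.2, 0.4], [-0.7, -2.6]]
0 top [0.4874 0.1702 0.1936 0.2476 0.0106 0.0058] slope 14.1861980483163 yaw 11.09136234445165 bay [0.5809931  0.18857668 0.06092053]
[[0.0, -0.1], [-0.1, 0.0], [-0.3, 0.2], [-0.6, 0.2], [-0.1, 0.2], [-0.2, -0.3], [0.3, -0.0], [0.2, -0.0], [-0.1, -0.5], [0.4, -0.7], [1.1, 0.6], [-0.2, 0.5]]
0 side [0.4879 0.1713 0.2023 0.228  0.0146 0.0047] slope 13.065917402296677 yaw 11.58905783913504 bay [0.58097712 0.19033974 0.06291109]
[[-0.5, -0.1], [0.4, 0.1], [0.3, 0.0], [-0.3, -0.3], [-0.6, 0.2], [1.0, 0.3], [-0.7, -0.7], [1.7, 1.0], [0.1, 0.2], [0.1, 0.1], [-0.9, -2.5]]
1 both [0.4885 0.1695 0.1978 0.2329 0.0175 0.0038] slope 13.341413009770271 yaw 11.334960284
[... 223 characters left out ...]
1], [1.0, 0.4], [-0.5, 0.5], [-0.5, -0.3], [1.2, -0.4], [-0.8, -1.1], [1.8, 0.5], [0.2, -0.3], [-0.0, -0.3], [-0.6, -3.2]]
1 top [0.4896 0.1698 0.1922 0.2653 0.018  0.0025] slope 15.199605590709913 yaw 11.014786702913474 bay [0.58074217 0.18749228 0.06970798]
[[0.3, 0.5], [0.4, 0.7], [0.2, 0.8], [-0.1, 0.6], [-0.8, -0.4], [-0.3, -0.9], [0.4, -0.2], [-0.1, -0.2], [-0.6, -0.9], [0.2, -1.1], [1.0, 0.4], [-0.6, 0.3]]
1 side [0.4892 0.1692 0.203  0.2316 0.0176 0.0021] slope 13.269712532288402 yaw 11.628636883994377 bay [0.58145545 0.18814273 0.06622907]
[[-0.9, 0.8], [-0.0, 0.6], [-0.1, 0.7], [-0.7, 0.8], [-0.3, -0.3], [1.3, -0.4], [-0.4, -1.2], [2.1, 0.3], [0.3, -0.3], [0.5, -0.3], [-0.5, -3.2]]
```

```bash
cat >> h.py <<'E'
from scipy.spatial.transform import Rotation as Ro
def rel(p,R):
    s=manip.observe(); R0=s["eef_rot"]; d=R0.T@(np.array(p)-s["ee_pos"])*100
    print("d cm",d.round(2),"rotvec",Ro.from_matrix(R0.T@R).as_rotvec().round(4),"t",s["time"])
def down(yaw_y): # tool z down, tool y at world angle yaw_y
    y=np.array([np.cos(yaw_y),np.sin(yaw_y),0]); z=np.array([0,0,-1.]); return np.c_[np.cross(y,z),y,z]
E
python3 - <<'E'
from h import *
R=down(np.radians(-113.4))
rel([.6598,-.1408,.18],R)
E
sed -i 's/x\[4\]-.018)\/.002\*3\*fix,(x\[5\])/x[4]-.016)\/.001*3*fix,(x[5]-.005)*5/; s/(S,(.1+g,g),se((420,160)))//' fit2.py; python3 fit2.py | grep slope
```

```text
d cm [ 55.6  -26.71   5.09] rotvec [-0.0022  0.0009  0.8003] t 0.1
0 both [0.4879 0.1697 0.1966 0.2416 0.0156 0.0052] slope 13.84382058686846 yaw 11.265271484394285 bay [0.5803704  0.18814297 0.0652129 ]
0 top [0.4874 0.1702 0.1936 0.2476 0.0106 0.0058] slope 14.1861980483163 yaw 11.09136234445165 bay [0.5809931  0.18857668 0.06092053]
0 side [0.4878 0.1704 0.2044 0.2336 0.0155 0.0049] slope 13.38299191345676 yaw 11.710370608794658 bay [0.58044199 0.1895634  0.06430105]
1 both [0.488  0.1696 0.1969 0.241  0.016  0.005 ] slope 13.80806969801934 yaw 11.280338477492993 bay [0.58039465 0.18808316 0.06550603]
1 top [0.4881 0.1698 0.1943 0.242  0.016  0.005 ] slope 13.863760214132107 yaw 11.130441664981474 bay [0.58050136 0.18798158 0.06560205]
1 side [0.4878 0.17   0.2045 0.2339 0.016  0.005 ] slope 13.399990439657028 yaw 11.715794807822888 bay [0.58028999 0.18914488 0.0648349 ]
```

Call:
{"name": "move_arm", "arguments": {"targets": [{"dx":5.5,"dy":-2.6,"dz":0.5,"rz":0.1},{"dx":11,"dy":-5.2,"dz":1,"rz":0.2},{"dx":16.5,"dy":-7.9,"dz":1.5,"rz":0.3},{"dx":22,"dy":-10.6,"dz":2,"rz":0.4},{"dx":27.5,"dy":-13.2,"dz":2.5,"rz":0.5},{"dx":33,"dy":-15.9,"dz":3,"rz":0.6},{"dx":38.5,"dy":-18.5,"dz":3.5,"rz":0.7},{"dx":44,"dy":-21.1,"dz":4,"rz":0.8},{"dx":49.5,"dy":-23.8,"dz":4.5,"rz":0.8},{"dx":53.5,"dy":-25.7,"dz":5,"rz":0.8},{"dx":55.6,"dy":-26.7,"dz":5.1,"rz":0.8},{"dx":55.6,"dy":-26.7,"dz":5.1,"rz":0.8},{"dx":55.6,"dy":-26.7,"dz":5.1,"rz":0.8},{"dx":55.6,"dy":-26.7,"dz":5.1,"rz":0.8}], "claw": 6}}

```text
validation failed for argument at $.ta...
```

```bash
python3 - <<'E'
from h import *
R=down(np.radians(-113.4))
rel([.6598,-.1408,.059],R)
s=manip.observe();print(s["ee_pos"],s["opening"],s["joint_pos"])
c=cam("side");save(c["img"],"s1",(290,130,430,290),4)
c=cam("top");save(c["img"],"t1",(300,100,460,220),4)
E
```

```text
d cm [ 55.6  -26.68  17.19] rotvec [-0.0022  0.0009  0.8003] t 0.1
[ 0.24796203 -0.60010637  0.23025535] 1.001324974021932 [ 1.1524891   0.61581344 -0.01262487  1.42475217  0.0081041   1.10336939
 -0.04038854]
```

View pics/s1.png

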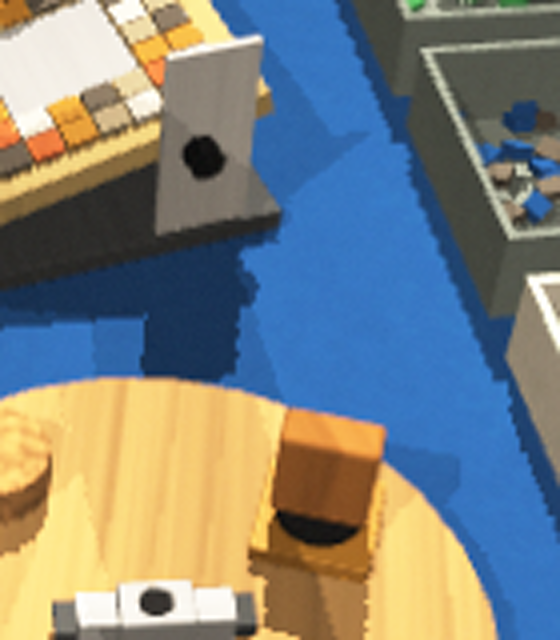

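View pics/t1.png

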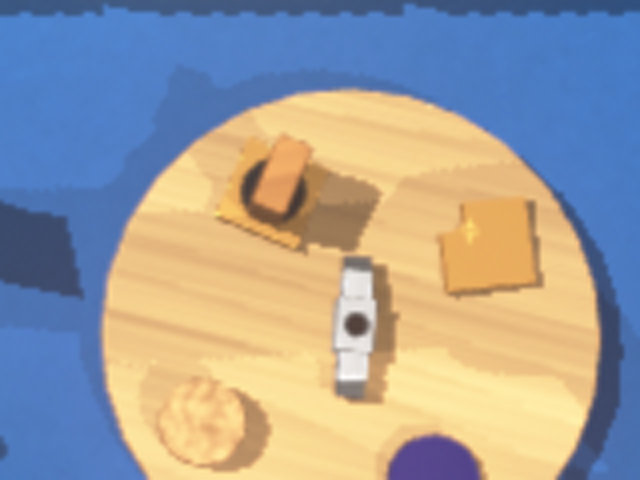

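The move was refused and nothing moved, so the pictures show the same scene as before. I'll resend it with all six keys in each row.

Call:
{"name": "move_arm", "arguments": {"targets": [{"dx":5.5,"dy":-2.6,"dz":0.5,"rx":0,"ry":0,"rz":0.1},{"dx":11,"dy":-5.2,"dz":1,"rx":0,"ry":0,"rz":0.2},{"dx":16.5,"dy":-7.9,"dz":1.5,"rx":0,"ry":0,"rz":0.3},{"dx":22,"dy":-10.6,"dz":2,"rx":0,"ry":0,"rz":0.4},{"dx":27.5,"dy":-13.2,"dz":2.5,"rx":0,"ry":0,"rz":0.5},{"dx":33,"dy":-15.9,"dz":3,"rx":0,"ry":0,"rz":0.6},{"dx":38.5,"dy":-18.5,"dz":3.5,"rx":0,"ry":0,"rz":0.7},{"dx":44,"dy":-21.1,"dz":4,"rx":0,"ry":0,"rz":0.8},{"dx":49.5,"dy":-23.8,"dz":4.5,"rx":0,"ry":0,"rz":0.8},{"dx":53.5,"dy":-25.7,"dz":5,"rx":0,"ry":0,"rz":0.8},{"dx":55.6,"dy":-26.7,"dz":5.1,"rx":0,"ry":0,"rz":0.8},{"dx":55.6,"dy":-26.7,"dz":5.1,"rx":0,"ry":0,"rz":0.8},{"dx":55.6,"dy":-26.7,"dz":5.1,"rx":0,"ry":0,"rz":0.8}], "claw": 6}}

```text
time: 1.82
ee_pos: [0.6586, -0.1451, 0.1807]
eef_rot: [[0.916, -0.401, -0.001], [-0.401, -0.916, -0.003], [0.0, 0.003, -1.0]]
ft_force: [0.0, -0.4, 1.1]
opening: 0.702
```

```bash
python3 - <<'E'
from h import *
R=down(np.radians(-113.4))
rel([.6598,-.1408,.059],R)
s=manip.observe();print(s["ee_pos"],s["opening"],s["joint_pos"])
c=cam("side");save(c["img"],"s2",(290,130,430,290),4)
c=cam("top");save(c["img"],"t2",(300,100,460,220),4)
E
```

```text
d cm [-0.07 -0.47 12.17] rotvec [ 0.0027 -0.     -0.0038] t 1.825
[ 0.65863241 -0.14508998  0.18067965] 0.7017396847047102 [ 0.08117711  0.70534003  0.18811962  1.41132663 -0.13805122  1.03835558
 -1.6873725 ]
```

View pics/s2.png

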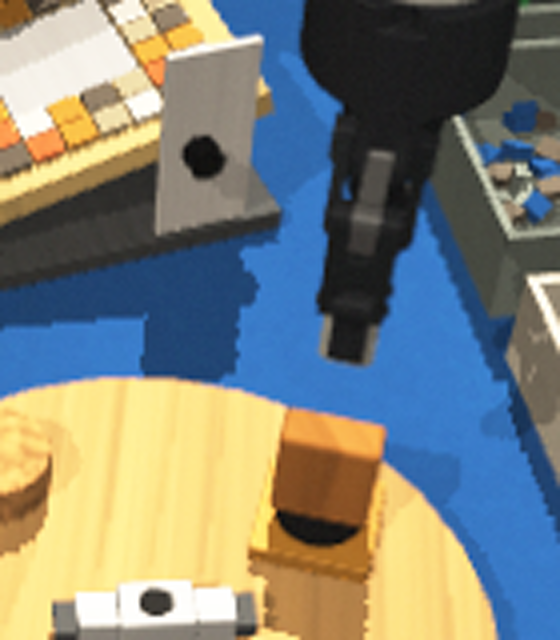

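```bash
python3 - <<'E'
from h import *
R=down(np.radians(-113.4))
rel([.6598,-.1408,.059],R)
c=cam("top");save(c["img"],"t3",(300,100,460,220),5)
E
```

```text
d cm [-0.08 -0.45 12.19] rotvec [ 0.0019 -0.0004 -0.0042] t 1.925
```

View pics/t3.png

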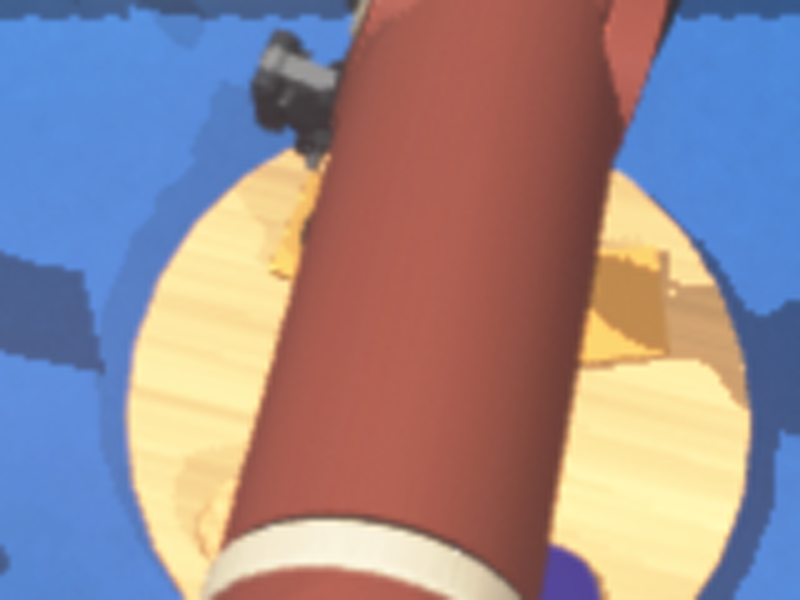

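Call:
{"name": "move_arm", "arguments": {"targets": [{"dx":-0.1,"dy":-0.45,"dz":3,"rx":0,"ry":0,"rz":-0.004},{"dx":-0.1,"dy":-0.45,"dz":6,"rx":0,"ry":0,"rz":-0.004},{"dx":-0.1,"dy":-0.45,"dz":7,"rx":0,"ry":0,"rz":-0.004},{"dx":-0.1,"dy":-0.45,"dz":7,"rx":0,"ry":0,"rz":-0.004},{"dx":-0.1,"dy":-0.45,"dz":7,"rx":0,"ry":0,"rz":-0.004}]}}

```text
time: 2.6
ee_pos: [0.6619, -0.1378, 0.1119]
eef_rot: [[0.919, -0.394, 0.003], [-0.394, -0.919, -0.001], [0.003, -0.0, -1.0]]
ft_force: [0.2, -1.0, 0.5]
opening: 0.7
```

```bash
python3 - <<'E'
from h import *
R=down(np.radians(-113.4))
rel([.6598,-.1408,.058],R)
c=cam("side");save(c["img"],"s3",(325,165,425,285),5)
E
```

```text
d cm [-0.09  0.36  5.39] rotvec [-0.0004 -0.0028  0.0036] t 2.6
```

View pics/s3.png

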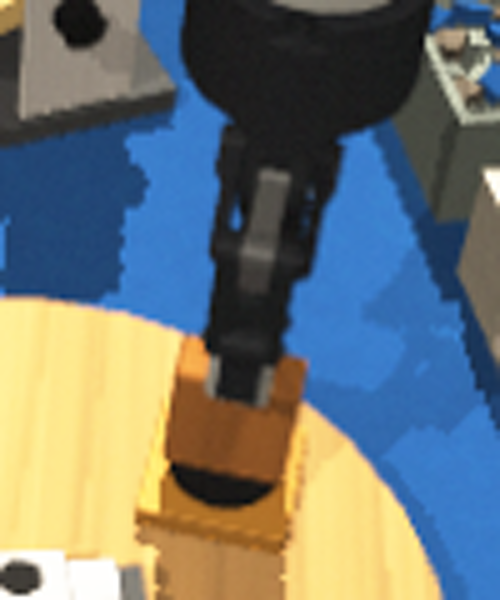

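```bash
python3 - <<'E'
from h import *
R=down(np.radians(-113.4))
for i in range(6):
    cam("side"); rel([.6598,-.1408,.058],R)
E
```

```text
d cm [-0.07  0.39  5.38] rotvec [-0.0006 -0.0027  0.0041] t 2.7
d cm [-0.05  0.4   5.36] rotvec [-0.0006 -0.0022  0.0041] t 2.75
d cm [-0.03  0.39  5.34] rotvec [-0.0005 -0.0018  0.0042] t 2.8
d cm [-0.01  0.4   5.31] rotvec [-0.0004 -0.0013  0.0043] t 2.85
d cm [0.01 0.4  5.29] rotvec [-0.0003 -0.0009  0.0043] t 2.9
d cm [0.02 0.4  5.27] rotvec [-0.0002 -0.0006  0.0043] t 2.95
```

Call:
{"name": "move_arm", "arguments": {"targets": [{"dx":0,"dy":0.4,"dz":1.5,"rx":0,"ry":0,"rz":0.004},{"dx":0,"dy":0.4,"dz":2,"rx":0,"ry":0,"rz":0.004},{"dx":0,"dy":0.4,"dz":2,"rx":0,"ry":0,"rz":0.004},{"dx":0,"dy":0.4,"dz":2,"rx":0,"ry":0,"rz":0.004},{"dx":0,"dy":0.4,"dz":2,"rx":0,"ry":0,"rz":0.004}]}}

```text
time: 3.58
ee_pos: [0.6597, -0.1407, 0.0906]
eef_rot: [[0.918, -0.397, 0.001], [-0.397, -0.918, -0.0], [0.001, -0.0, -1.0]]
ft_force: [0.4, 0.5, -0.7]
opening: 0.701
```

```bash
python3 - <<'E'
from h import *
R=down(np.radians(-113.4))
for i in range(3):
    c=cam("side"); rel([.6598,-.1408,.058],R)
save(c["img"],"s4",(325,165,425,285),5)
E
```

```text
d cm [0.01 0.   3.27] rotvec [-0.0003 -0.0008  0.0004] t 3.625
d cm [ 0.01 -0.    3.27] rotvec [-0.0002 -0.0006  0.0004] t 3.675
d cm [ 0.02 -0.    3.26] rotvec [-0.0002 -0.0005  0.0003] t 3.725
```

View pics/s4.png

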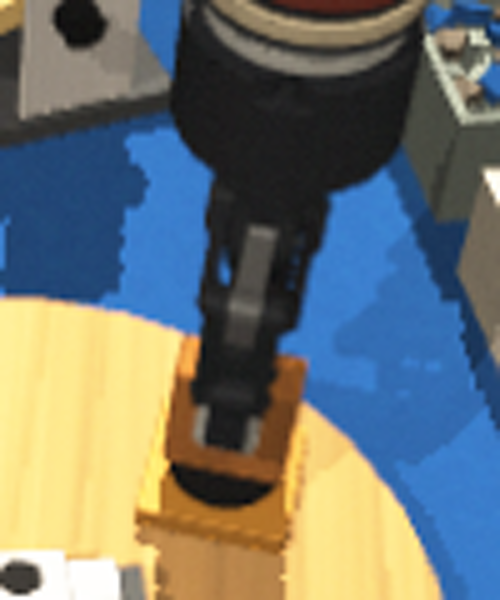

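Call:
{"name": "move_arm", "arguments": {"targets": [{"dx":0,"dy":0,"dz":1.5,"rx":0,"ry":0,"rz":0},{"dx":0,"dy":0,"dz":2.8,"rx":0,"ry":0,"rz":0},{"dx":0,"dy":0,"dz":3.2,"rx":0,"ry":0,"rz":0},{"dx":0,"dy":0,"dz":3.2,"rx":0,"ry":0,"rz":0},{"dx":0,"dy":0,"dz":3.2,"rx":0,"ry":0,"rz":0}]}}

```text
time: 4.35
ee_pos: [0.6598, -0.1409, 0.0587]
eef_rot: [[0.918, -0.397, 0.001], [-0.397, -0.918, -0.0], [0.001, -0.0, -1.0]]
ft_force: [-0.4, 0.0, 0.3]
opening: 0.701
```

```bash
python3 - <<'E'
from h import *
R=down(np.radians(-113.4))
for i in range(2):
    c=cam("side"); rel([.6598,-.1408,.058],R)
print(manip.observe()["ft_force"])
save(c["img"],"s5",(325,165,425,285),5)
E
```

```text
d cm [-0.01 -0.01  0.08] rotvec [-0.0002 -0.0011  0.0002] t 4.4
d cm [-0.   -0.01  0.09] rotvec [-0.0003 -0.0011  0.0002] t 4.45
[ 0.55400091  0.2097636  -0.99261654]
```

View pics/s5.png

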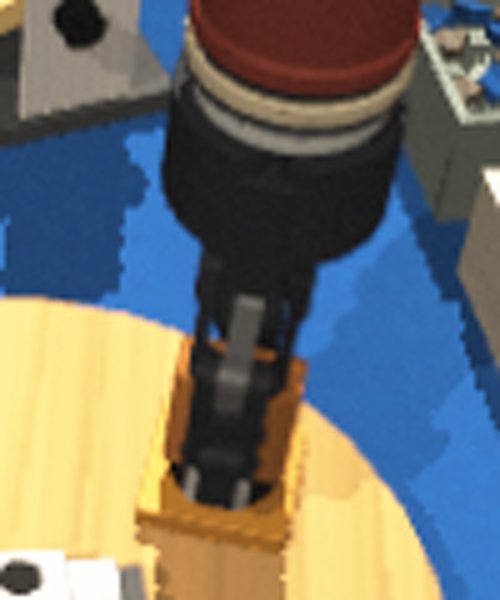

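Call:
{"name": "move_arm", "arguments": {"targets": [{"dx":0,"dy":0,"dz":0,"rx":0,"ry":0,"rz":0},{"dx":0,"dy":0,"dz":0,"rx":0,"ry":0,"rz":0},{"dx":0,"dy":0,"dz":0,"rx":0,"ry":0,"rz":0},{"dx":0,"dy":0,"dz":0,"rx":0,"ry":0,"rz":0},{"dx":0,"dy":0,"dz":0,"rx":0,"ry":0,"rz":0},{"dx":0,"dy":0,"dz":0,"rx":0,"ry":0,"rz":0}], "claw": 0}}

```text
time: 5.2
ee_pos: [0.6596, -0.1408, 0.0587]
eef_rot: [[0.918, -0.397, 0.001], [-0.397, -0.918, 0.0], [0.001, -0.0, -1.0]]
ft_force: [0.1, 0.9, 3.3]
opening: 0.249
```

```bash
python3 - <<'E'
from h import *
R=down(np.radians(-113.4))
for i in range(2):
    c=cam("side"); rel([.6598,-.1408,.058],R)
s=manip.observe();print(s["ft_force"],s["opening"],s["wrist_torque"])
save(c["img"],"s6",(325,165,425,285),5)
E
```

```text
d cm [ 0.01 -0.    0.07] rotvec [-0.0003 -0.0006  0.0003] t 5.25
d cm [ 0.01 -0.    0.07] rotvec [-0.0003 -0.0006  0.0003] t 5.3
[-1.01898372  0.67343708  2.39114313] 0.24502972512122634 [0.09219808 0.04487711 0.00774499]
```

View pics/s6.png

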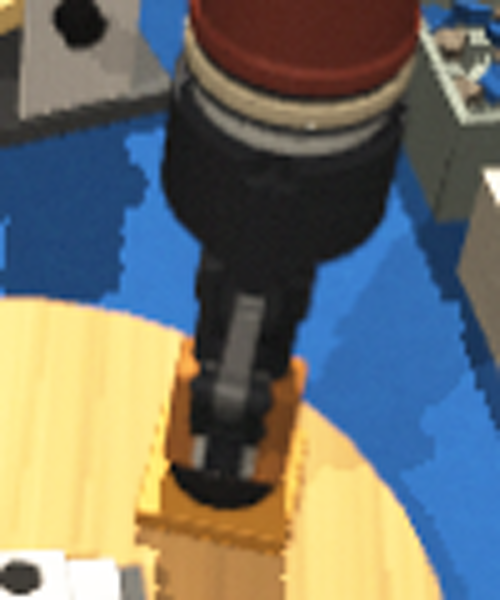

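Call:
{"name": "move_arm", "arguments": {"targets": [{"dx":0,"dy":0,"dz":-1,"rx":0,"ry":0,"rz":0},{"dx":0,"dy":0,"dz":-3,"rx":0,"ry":0,"rz":0},{"dx":0,"dy":0,"dz":-6,"rx":0,"ry":0,"rz":0},{"dx":0,"dy":0,"dz":-9,"rx":0,"ry":0,"rz":0},{"dx":0,"dy":0,"dz":-12,"rx":0,"ry":0,"rz":0},{"dx":0,"dy":0,"dz":-12,"rx":0,"ry":0,"rz":0},{"dx":0,"dy":0,"dz":-12,"rx":0,"ry":0,"rz":0}]}}

```text
time: 6.18
ee_pos: [0.6585, -0.1405, 0.1775]
eef_rot: [[0.918, -0.397, -0.002], [-0.397, -0.918, 0.001], [-0.002, 0.0, -1.0]]
ft_force: [-0.7, 0.7, -1.8]
opening: 0.253
```

```bash
cat >> h.py <<'E'
def bayT(slope=13.75,yaw=11.3,bay=(.5804,.1882,.0653),up=0,off=.0267):
    B=Ro.from_euler("ZY",[np.radians(yaw),-np.radians(slope)]).as_matrix()
    R=np.c_[B[:,0],-B[:,1],-B[:,2]]
    return np.array(bay)+B[:,2]*(off+up),R,B
E
python3 - <<'E'
from h import *
p,R,B=bayT(up=.08)
c=cam("side"); rel(p,R); print(p)
s=manip.observe();print(s["ee_pos"],s["ft_force"],s["opening"],s["wrist_torque"])
save(c["img"],"s7",(290,90,430,290),4)
E
```

```text
d cm [-22.27 -25.63   0.84] rotvec [ 0.0721  0.236  -0.6026] t 6.225
[0.55553055 0.18323059 0.1689422 ]
[ 0.658207   -0.14038584  0.176735  ] [ 1.02800871 -1.0516741  -2.10736316] 0.24838768400374295 [0.02783872 0.0636542  0.00014762]
```

View pics/s7.png

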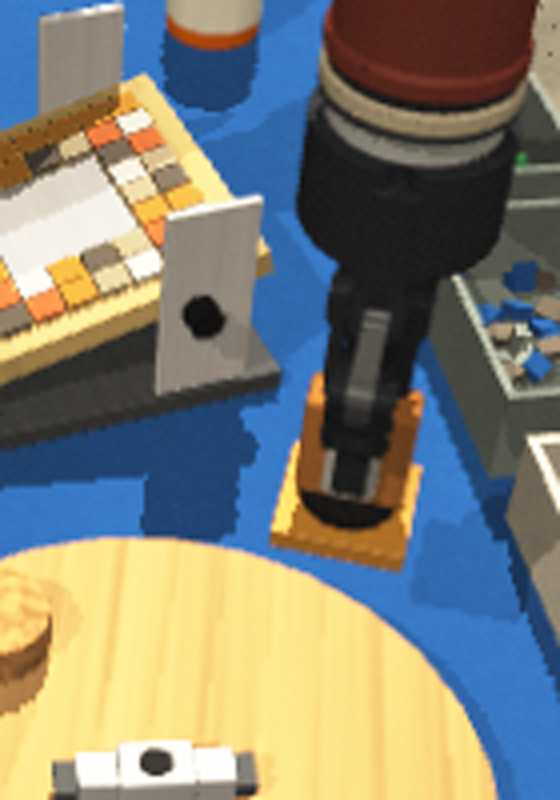

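Call:
{"name": "move_arm", "arguments": {"targets": [{"dx":0,"dy":0,"dz":-4,"rx":0,"ry":0,"rz":0},{"dx":-3,"dy":-3.5,"dz":-5,"rx":0.007,"ry":0.024,"rz":-0.06},{"dx":-6.5,"dy":-7.5,"dz":-5,"rx":0.018,"ry":0.06,"rz":-0.15},{"dx":-10,"dy":-11.5,"dz":-5,"rx":0.029,"ry":0.094,"rz":-0.24},{"dx":-13.5,"dy":-15.5,"dz":-5,"rx":0.04,"ry":0.13,"rz":-0.33},{"dx":-17,"dy":-19.5,"dz":-5,"rx":0.05,"ry":0.165,"rz":-0.42},{"dx":-20,"dy":-23,"dz":-5,"rx":0.061,"ry":0.2,"rz":-0.51},{"dx":-21.5,"dy":-25,"dz":-5,"rx":0.068,"ry":0.224,"rz":-0.57},{"dx":-22.3,"dy":-25.6,"dz":-5,"rx":0.072,"ry":0.236,"rz":-0.603},{"dx":-22.3,"dy":-25.6,"dz":-5,"rx":0.072,"ry":0.236,"rz":-0.603},{"dx":-22.3,"dy":-25.6,"dz":-5,"rx":0.072,"ry":0.236,"rz":-0.603}]}}

```text
time: 7.6
ee_pos: [0.557, 0.1805, 0.228]
eef_rot: [[0.952, 0.193, 0.236], [0.188, -0.981, 0.044], [0.24, 0.003, -0.971]]
ft_force: [-0.1, -0.8, -1.4]
opening: 0.25
```

```bash
python3 - <<'E'
from h import *
p,R,B=bayT(up=.06)
for i in range(3): c=cam("side"); rel(p,R)
s=manip.observe();print(s["ee_pos"],s["ft_force"],s["opening"],s["wrist_torque"])
save(c["img"],"s8",(220,20,380,220),4)
c=cam("top");save(c["img"],"t8",(175,100,325,235),4)
E
```

```text
d cm [-1.53 -0.31  7.73] rotvec [ 0.0033 -0.0028 -0.0025] t 7.65
d cm [-1.54 -0.28  7.73] rotvec [ 0.003  -0.003  -0.0021] t 7.7
d cm [-1.54 -0.24  7.74] rotvec [ 0.0026 -0.003  -0.0018] t 7.75
[0.55698916 0.18122752 0.22830041] [-0.27944796  0.36955025 -2.44586531] 0.24763752232704414 [-0.09302134  0.3063467  -0.00849897]
```

View pics/s8.png

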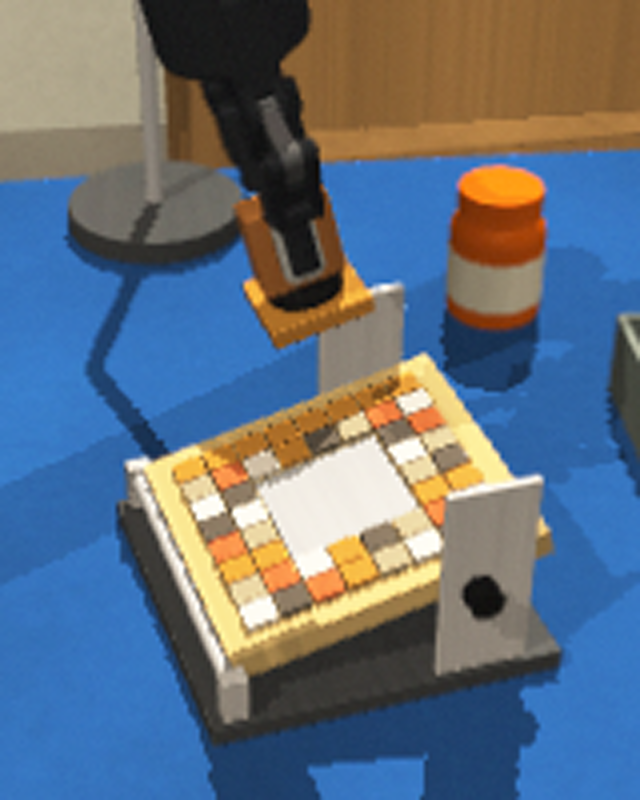

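View pics/t8.png

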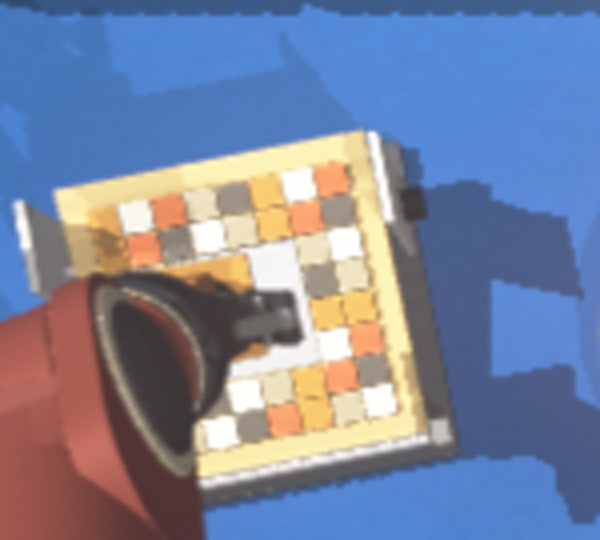

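Call:
{"name": "move_arm", "arguments": {"targets": [{"dx":-1,"dy":-0.2,"dz":3,"rx":0.003,"ry":-0.003,"rz":-0.002},{"dx":-1.5,"dy":-0.2,"dz":6,"rx":0.003,"ry":-0.003,"rz":-0.002},{"dx":-1.5,"dy":-0.2,"dz":8.5,"rx":0.003,"ry":-0.003,"rz":-0.002},{"dx":-1.5,"dy":-0.2,"dz":10.5,"rx":0.003,"ry":-0.003,"rz":-0.002},{"dx":-1.5,"dy":-0.2,"dz":11.7,"rx":0.003,"ry":-0.003,"rz":-0.002},{"dx":-1.5,"dy":-0.2,"dz":11.7,"rx":0.003,"ry":-0.003,"rz":-0.002},{"dx":-1.5,"dy":-0.2,"dz":11.7,"rx":0.003,"ry":-0.003,"rz":-0.002},{"dx":-1.5,"dy":-0.2,"dz":11.7,"rx":0.003,"ry":-0.003,"rz":-0.002}]}}

```text
time: 8.8
ee_pos: [0.5698, 0.1873, 0.1122]
eef_rot: [[0.952, 0.199, 0.234], [0.193, -0.98, 0.049], [0.239, -0.001, -0.971]]
ft_force: [-0.0, -0.2, -1.4]
opening: 0.248
```

```bash
python3 - <<'E'
from h import *
p,R,B=bayT(up=.0)
for i in range(3): c=cam("side"); rel(p,R)
s=manip.observe();print(s["ee_pos"],s["ft_force"],s["opening"],s["wrist_torque"])
save(c["img"],"s9",(245,95,345,170),8)
import pickle; d={"side":c}
c=cam("top");save(c["img"],"t9",(185,125,285,200),8); d["top"]=c; d["s"]=s; pickle.dump(d,open("c9.pkl","wb"))
E
```

```text
d cm [-0.07  0.13  2.13] rotvec [-0.0018 -0.0015  0.0028] t 8.85
d cm [-0.07  0.13  2.12] rotvec [-0.0018 -0.0013  0.0028] t 8.9
d cm [-0.05  0.13  2.1 ] rotvec [-0.0017 -0.001   0.0028] t 8.95
[0.56950129 0.18726644 0.11177414] [ 0.34198078 -0.52534672 -1.80916574] 0.25251040630560234 [-0.08347763  0.36405272 -0.00348388]
```

View pics/s9.png

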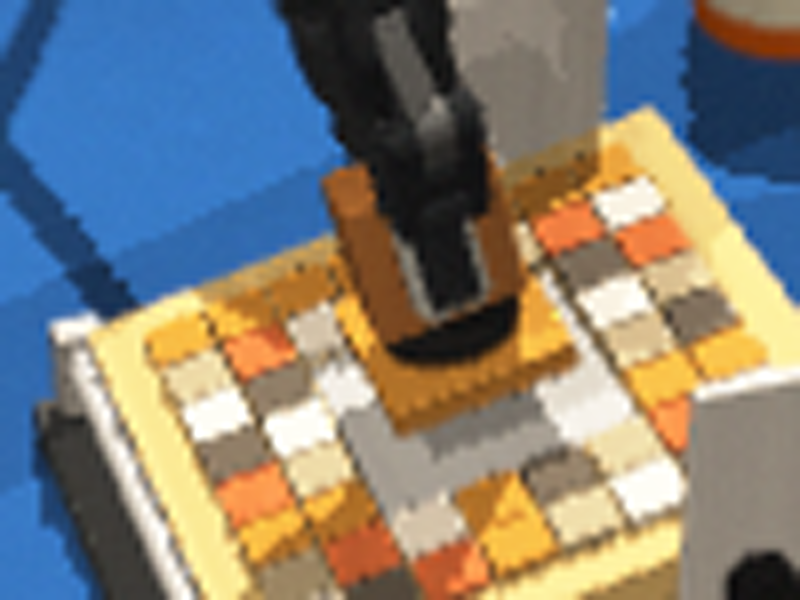

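View pics/t9.png

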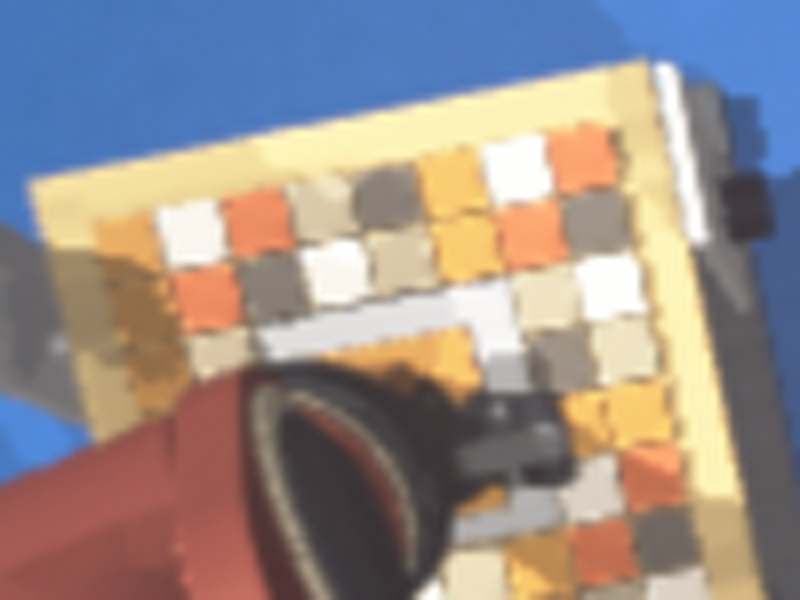

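```bash
cat > ov.py <<'E'
from h import *
import sys,pickle
def overlay(c,s,name,box,k,off=.0267,slope=13.75,yaw=11.3,bay=(.5804,.1882,.0653)):
    p0,Rb,B=bayT(slope,yaw,bay)
    x0,y0,x1,y1=box; im=cv2.resize(c["img"][y0:y1,x0:x1],None,fx=k,fy=k,interpolation=cv2.INTER_CUBIC).copy()
    def dr(f,pts,col):
        q=np.array([((proj(c,f(np.array(p,float)))-[x0,y0]+.5)*k-.5) for p in pts]).round().astype(int)
        cv2.polylines(im,[q.reshape(-1,1,2)],True,col,1,cv2.LINE_AA)
    R=s["eef_rot"];tip=s["ee_pos"]
    ft=lambda p: tip+R@(np.array([p[0],-p[1],off-p[2]]))
    fb=lambda p: np.array(bay)+B@p
    sq=lambda a,z:[(a,a,z),(a,-a,z),(-a,-a,z),(-a,a,z)]
    dr(ft,sq(.028,.01),(0,255,0));dr(ft,sq(.028,0),(0,255,255))
    dr(ft,[(.023,.011,.068),(.023,-.011,.068),(-.023,-.011,.068),(-.023,.011,.068)],(255,0,255))
    dr(fb,sq(.04,.004),(0,0,255));dr(fb,sq(.08,.004),(255,0,0)); dr(fb,[(a,b,.004) for a,b in((.095,.095),(.095,-.095),(-.095,-.095),(-.095,.095))],(0,0,0))
    cv2.imwrite("pics/"+name+".png",im[:,:,::-1])
E
python3 - <<'E'
from ov import *
d=pickle.load(open("c9.pkl","rb"))
overlay(d["side"],d["s"],"o9s",(245,95,345,170),8)
overlay(d["top"],d["s"],"o9t",(185,125,285,200),8)
E
```

```text
(no output)
```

View pics/o9s.png

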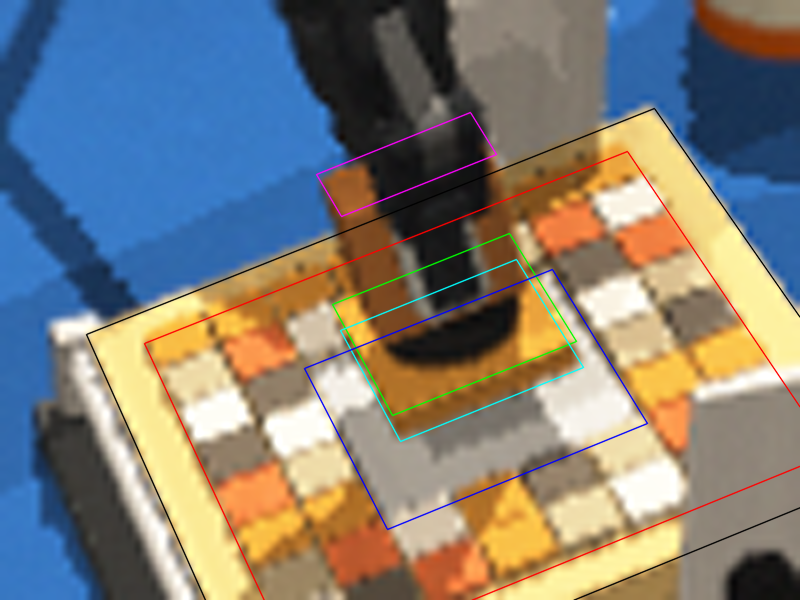

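View pics/o9t.png

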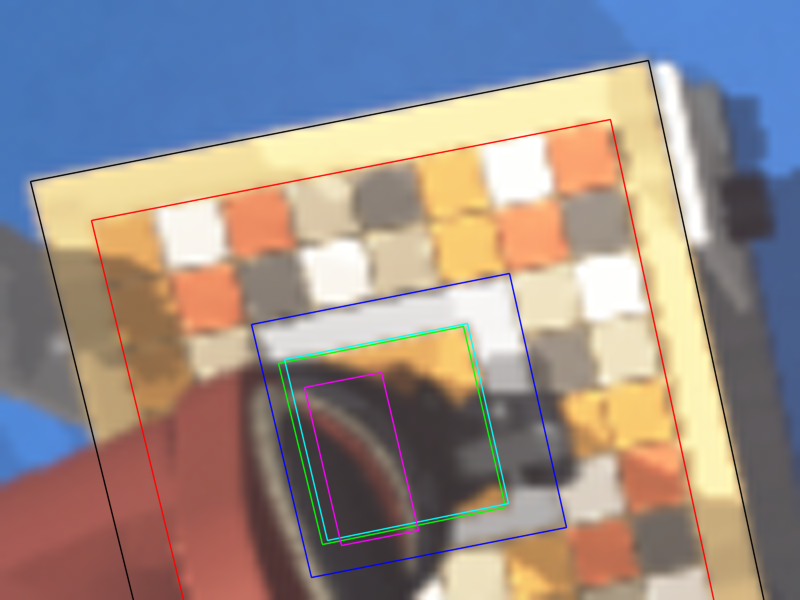

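Call:
{"name": "move_arm", "arguments": {"targets": [{"dx":-0.1,"dy":0.1,"dz":0.6,"rx":-0.002,"ry":-0.001,"rz":0.003},{"dx":-0.1,"dy":0.1,"dz":1.2,"rx":-0.002,"ry":-0.001,"rz":0.003},{"dx":-0.1,"dy":0.1,"dz":1.5,"rx":-0.002,"ry":-0.001,"rz":0.003},{"dx":-0.1,"dy":0.1,"dz":1.7,"rx":-0.002,"ry":-0.001,"rz":0.003},{"dx":-0.1,"dy":0.1,"dz":1.7,"rx":-0.002,"ry":-0.001,"rz":0.003},{"dx":-0.1,"dy":0.1,"dz":1.7,"rx":-0.002,"ry":-0.001,"rz":0.003}]}}

```text
time: 9.75
ee_pos: [0.5721, 0.1867, 0.0945]
eef_rot: [[0.953, 0.196, 0.232], [0.19, -0.981, 0.046], [0.236, 0.0, -0.972]]
ft_force: [-2.1, -0.7, 0.1]
opening: 0.249
```

```bash
cat > look.py <<'E'
from ov import *
n=sys.argv[1]
p,R,B=bayT()
for i in range(3):
    c=cam("side"); s=manip.observe(); print("F bay",(B.T@s["ft_force"]).round(2),"M bay",(B.T@s["wrist_torque"]).round(3),"up mm",((B.T@(s["ee_pos"]-p))*1000).round(2)); rel(p,R)
x=dict(side=c,s=s); x["top"]=cam("top"); pickle.dump(x,open(f"c{n}.pkl","wb"))
save(c["img"],"s"+n,(245,95,345,170),8)
overlay(c,s,"o"+n,(245,95,345,170),8)
E
python3 look.py 10
```

```text
F bay [-2.08 -0.52  0.62] M bay [-0.01   0.609 -0.024] up mm [-1.17  0.15  3.67]
d cm [0.12 0.01 0.37] rotvec [ 0.0005  0.0015 -0.    ] t 9.8
F bay [-0.77  0.04  0.34] M bay [-0.047  0.641  0.018] up mm [-1.18  0.11  3.65]
d cm [0.12 0.01 0.36] rotvec [ 0.0005  0.0015 -0.0002] t 9.85
F bay [-1.04 -0.2  -0.14] M bay [-0.015  0.669  0.013] up mm [-1.16  0.16  3.62]
d cm [0.12 0.02 0.36] rotvec [ 0.0005  0.0015 -0.0001] t 9.9
```

View pics/s10.png

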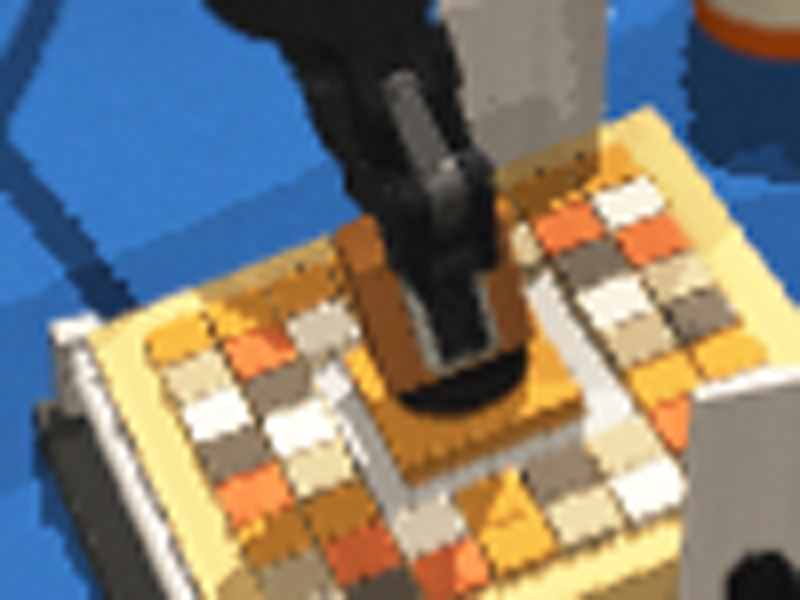

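Call:
{"name": "move_arm", "arguments": {"targets": [{"dx":0,"dy":0,"dz":0.1,"rx":0,"ry":0,"rz":0},{"dx":0,"dy":0,"dz":0.2,"rx":0,"ry":0,"rz":0},{"dx":0,"dy":0,"dz":0.3,"rx":0,"ry":0,"rz":0},{"dx":0,"dy":0,"dz":0.3,"rx":0,"ry":0,"rz":0},{"dx":0,"dy":0,"dz":0.3,"rx":0,"ry":0,"rz":0},{"dx":0,"dy":0,"dz":0.3,"rx":0,"ry":0,"rz":0}]}}

```text
time: 10.7
ee_pos: [0.573, 0.1869, 0.0916]
eef_rot: [[0.953, 0.196, 0.232], [0.19, -0.981, 0.046], [0.236, 0.0, -0.972]]
ft_force: [-5.0, -1.2, 4.1]
opening: 0.251
```

```bash
cat > look.py <<'E'
from ov import *
n=sys.argv[1]; N=int(sys.argv[2]) if len(sys.argv)>2 else 8
p,R,B=bayT(); F=[];M=[]
for i in range(N):
    c=cam("side"); s=manip.observe(); F.append(B.T@s["ft_force"]);M.append(B.T@s["wrist_torque"])
F=np.array(F);M=np.array(M); print("F bay",F.mean(0).round(2),(F.std(0)/N**.5).round(2),"M bay",M.mean(0).round(3),(M.std(0)/N**.5).round(3),"up mm",((B.T@(s["ee_pos"]-p))*1000).round(2),s["opening"]); rel(p,R)
x=dict(side=c,s=s); x["top"]=cam("top"); pickle.dump(x,open(f"c{n}.pkl","wb"))
save(c["img"],"s"+n,(245,95,345,170),8)
overlay(c,s,"o"+n,(245,95,345,170),8)
E
python3 look.py 11
```

```text
F bay [-3.57 -0.34  5.55] [0.16 0.19 0.18] M bay [-0.057  1.023 -0.009] [0.012 0.007 0.011] up mm [-1.03  0.12  0.46] 0.24836916760312144
d cm [0.1  0.01 0.05] rotvec [ 0.0005  0.0014 -0.0003] t 11.1
```

View pics/s11.png

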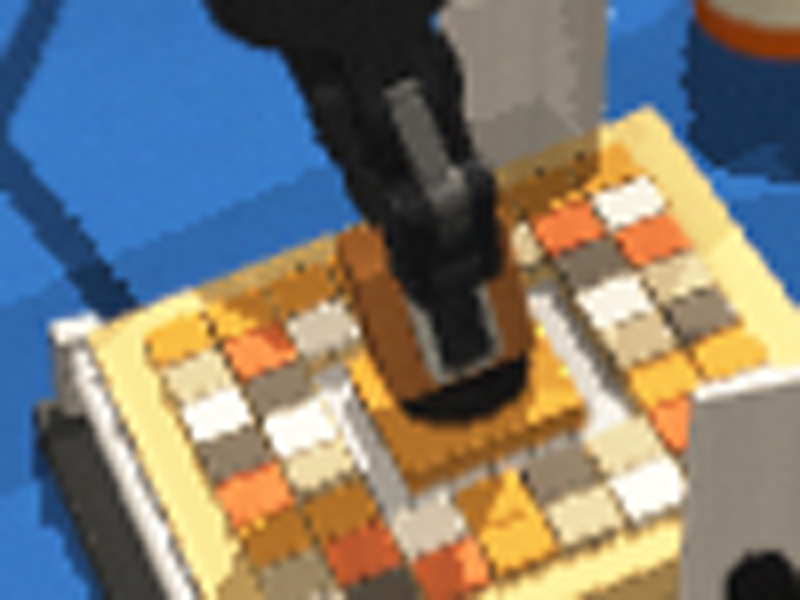

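View pics/o11.png

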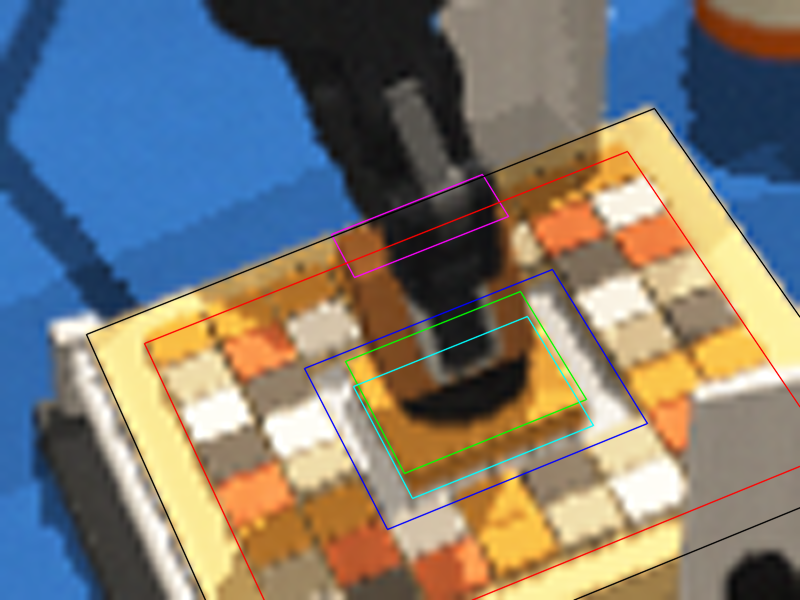

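Call:
{"name": "move_arm", "arguments": {"targets": [{"dx":-0.1,"dy":0,"dz":0,"rx":0,"ry":0,"rz":0},{"dx":-0.2,"dy":0,"dz":0,"rx":0,"ry":0,"rz":0},{"dx":-0.2,"dy":0,"dz":0,"rx":0,"ry":0,"rz":0},{"dx":-0.2,"dy":0,"dz":0,"rx":0,"ry":0,"rz":0}]}}

```text
time: 11.65
ee_pos: [0.5728, 0.1868, 0.0917]
eef_rot: [[0.952, 0.196, 0.235], [0.19, -0.981, 0.047], [0.24, 0.0, -0.971]]
ft_force: [-0.2, -1.4, 4.3]
opening: 0.248
```

```bash
python3 look.py 12
```

```text
F bay [ 0.71 -0.9   5.12] [0.1  0.15 0.14] M bay [-0.188  0.127  0.009] [0.007 0.012 0.012] up mm [-1.16  0.16  0.82] 0.24888505509174844
d cm [0.12 0.02 0.08] rotvec [ 0.0002 -0.0025 -0.0004] t 12.05
```

Call:
{"name": "move_arm", "arguments": {"targets": [{"dx":0,"dy":0,"dz":0.1,"rx":0,"ry":0,"rz":0},{"dx":0,"dy":0,"dz":0.2,"rx":0,"ry":0,"rz":0},{"dx":0,"dy":0,"dz":0.2,"rx":0,"ry":0,"rz":0},{"dx":0,"dy":0,"dz":0.2,"rx":0,"ry":0,"rz":0}]}}

```text
time: 12.6
ee_pos: [0.5732, 0.1869, 0.0901]
eef_rot: [[0.952, 0.195, 0.235], [0.19, -0.981, 0.047], [0.24, 0.0, -0.971]]
ft_force: [-1.0, -1.5, 7.2]
opening: 0.247
```

```bash
python3 look.py 13
```

```text
F bay [ 0.73 -1.02  7.67] [0.13 0.15 0.15] M bay [-0.183  0.261  0.043] [0.008 0.004 0.006] up mm [-1.23  0.15 -0.85] 0.2503382198021662
d cm [ 0.12  0.01 -0.08] rotvec [ 0.0002 -0.0024 -0.0005] t 13.0
```

Call:
{"name": "move_arm", "arguments": {"targets": [{"dx":0,"dy":0,"dz":0,"rx":0,"ry":0.02,"rz":0},{"dx":0,"dy":0,"dz":0,"rx":0,"ry":0.02,"rz":0},{"dx":0,"dy":0,"dz":0,"rx":0,"ry":0.02,"rz":0},{"dx":0,"dy":0,"dz":0,"rx":0,"ry":0.02,"rz":0}]}}

```text
time: 13.55
ee_pos: [0.5728, 0.1868, 0.09]
eef_rot: [[0.947, 0.196, 0.254], [0.189, -0.981, 0.05], [0.259, 0.0, -0.966]]
ft_force: [-1.4, -1.9, 8.5]
opening: 0.245
```

```bash
python3 look.py 14
```

```text
F bay [ 0.32 -0.9   8.15] [0.23 0.12 0.15] M bay [-0.171  0.472  0.001] [0.011 0.004 0.013] up mm [-1.64  0.15 -0.88] 0.2535746842849905
d cm [ 0.17  0.01 -0.08] rotvec [ 0.0003 -0.0215 -0.0004] t 13.95
```

Call:
{"name": "move_arm", "arguments": {"targets": [{"dx":0,"dy":0,"dz":0,"rx":0,"ry":-0.02,"rz":0},{"dx":0,"dy":0,"dz":0,"rx":0,"ry":-0.04,"rz":0},{"dx":0,"dy":0,"dz":0,"rx":0,"ry":-0.04,"rz":0},{"dx":0,"dy":0,"dz":0,"rx":0,"ry":-0.04,"rz":0}]}}

```text
time: 14.5
ee_pos: [0.5735, 0.187, 0.0903]
eef_rot: [[0.956, 0.195, 0.217], [0.191, -0.981, 0.043], [0.222, -0.0, -0.975]]
ft_force: [-0.3, -1.1, 7.5]
opening: 0.25
```

```bash
python3 look.py 15
```

```text
F bay [ 0.06 -0.74  8.03] [0.18 0.15 0.12] M bay [-0.211  0.019  0.021] [0.013 0.009 0.01 ] up mm [-0.86  0.17 -0.73] 0.2515846809001596
d cm [ 0.08  0.02 -0.07] rotvec [ 0.0001  0.0166 -0.0005] t 14.9
```

Call:
{"name": "move_arm", "arguments": {"targets": [{"dx":0,"dy":0,"dz":0,"rx":0,"ry":0.01,"rz":0},{"dx":0,"dy":0,"dz":0,"rx":0,"ry":0.01,"rz":0},{"dx":0,"dy":0,"dz":0,"rx":0,"ry":0.01,"rz":0}]}}

```text
time: 15.32
ee_pos: [0.5733, 0.187, 0.0902]
eef_rot: [[0.954, 0.195, 0.226], [0.19, -0.981, 0.045], [0.231, -0.0, -0.973]]
ft_force: [-2.2, -0.4, 7.4]
opening: 0.249
```

```bash
python3 look.py 16
```

```text
F bay [-0.23 -0.72  7.41] [0.09 0.13 0.14] M bay [-0.188  0.062  0.008] [0.006 0.009 0.011] up mm [-1.09  0.13 -0.82] 0.24922580198098207
d cm [ 0.11  0.01 -0.08] rotvec [ 0.0001  0.0071 -0.0005] t 15.725
```

Call:
{"name": "move_arm", "arguments": {"targets": [{"dx":0,"dy":0,"dz":0.03,"rx":0,"ry":0.007,"rz":0},{"dx":0,"dy":0,"dz":0.05,"rx":0,"ry":0.007,"rz":0},{"dx":0,"dy":0,"dz":0.05,"rx":0,"ry":0.007,"rz":0},{"dx":0,"dy":0,"dz":0.05,"rx":0,"ry":0.007,"rz":0}]}}

```text
time: 16.27
ee_pos: [0.5733, 0.187, 0.0897]
eef_rot: [[0.953, 0.196, 0.233], [0.19, -0.981, 0.046], [0.237, 0.0, -0.971]]
ft_force: [-1.2, -1.5, 8.4]
opening: 0.254
```

```bash
python3 look.py 17 10; python3 - <<'E'
from ov import *
d=pickle.load(open("c17.pkl","rb"))
overlay(d["top"],d["s"],"o17t",(185,125,285,200),8)
save(d["top"]["img"],"t17",(160,100,480,300),2.5)
E
```

```text
F bay [ 0.25 -0.97  8.16] [0.18 0.19 0.17] M bay [-0.179  0.222  0.023] [0.012 0.011 0.008] up mm [-1.19  0.21 -1.26] 0.25449618692322384
d cm [ 0.12  0.02 -0.13] rotvec [ 0.0001  0.0004 -0.0003] t 16.775
```

View pics/s17.png

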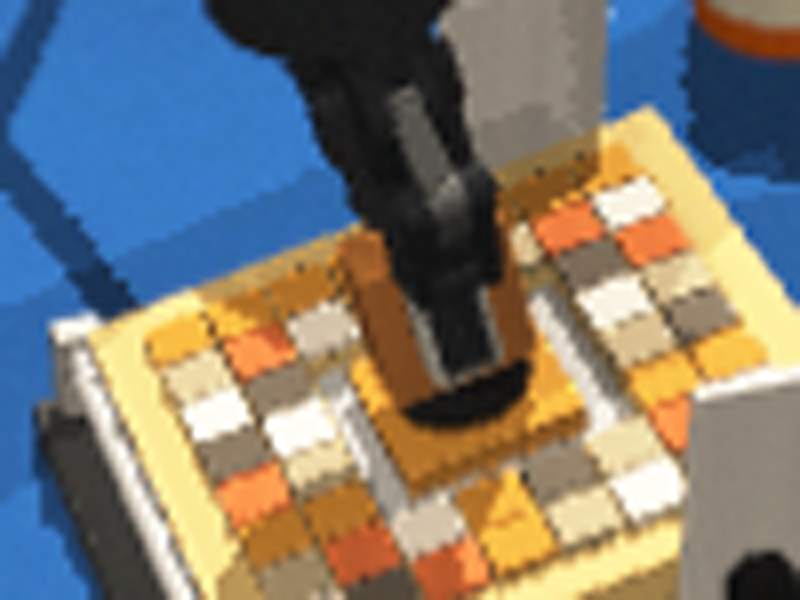

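View pics/o17t.png

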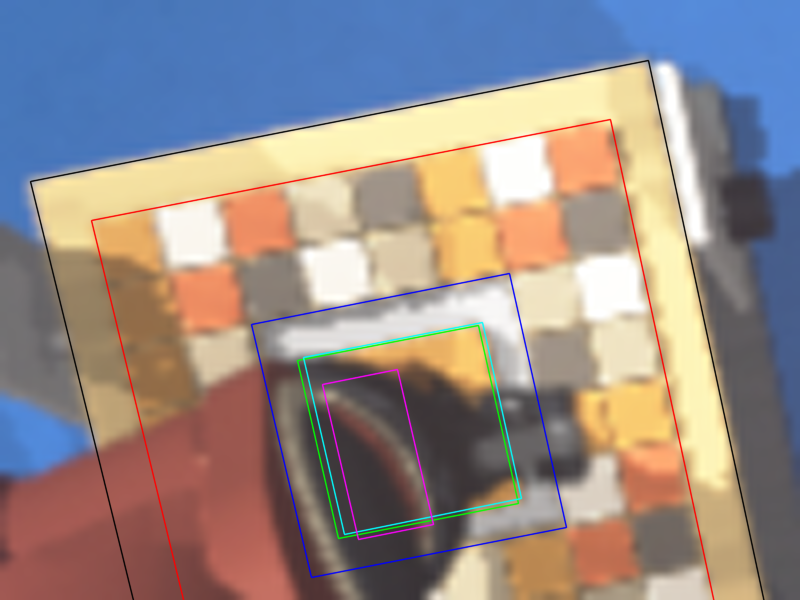

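View pics/t17.png

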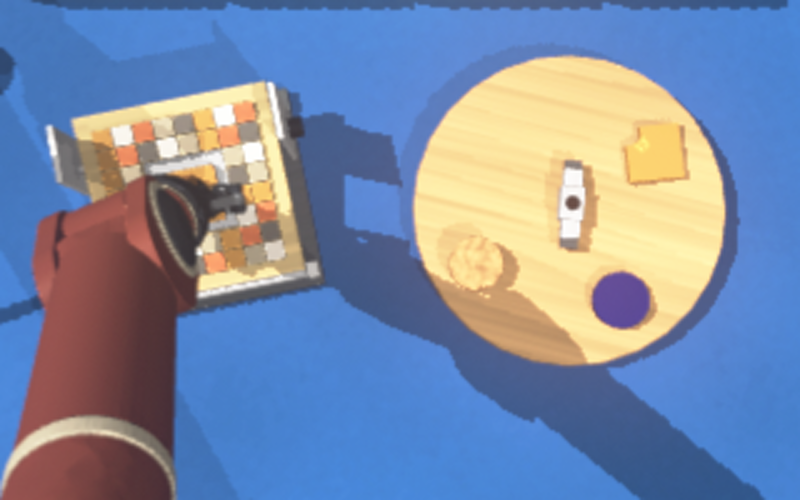

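The centre of pressure is at the tile's centre, contact force is about 10 N, and plate travel is about 5 mm. The bystanders haven't moved. I'm handing in.

```bash
python3 - <<'E'
from h import *
print(job.job_done())
E
```

```text
the job is handed in; nothing more can be done
None
```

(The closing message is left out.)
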